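Fit the coupling and end cap from the tilt-out bin onto the mixer drive

ROBOT

A 6-joint arm with a two-finger parallel gripper is mounted at the origin on a cart in front of the work surface, level with it; the furniture and walls round the work are solid. World frame = base frame: x ahead of the robot, y to its left, z up, the work surface at z = 0. Lengths are in m, angles in rad, forces in N, time in s.
With the tool pointing down it reaches from about 0.35 to 0.85 m from the base axis. Payload 8.1 kg.
Tool frame: the origin (TCP) lies at the very end of the fingers, on their centre line; the grasp point (between the pads) lies 19 mm behind it; x points along the fingers, y is the direction in which the jaws open and shut, and the axes are right-handed (so a half turn about x gives the same grasp; the last joint's range is limited). The gripper opens to 93 mm and grips with 3 to 60 N. Pads are 15 mm wide; open, the fingers measure 128 mm over their backs; the gripper's body (75 mm by 188 mm) begins 65 mm behind the grasp point.
Start: joints at [1.066, 0.13, 1.488, -0, 1.523, -0.085], TCP at [0.245, 0.548, 0.219] pointing down, gripper open.
Joint ranges: [-2.96, 2.96], [-0.89, 2.26], [0.02, 2.5], [-1.34, 4.48], [0, 2.73], [-2.66, 2.66]. Speed limits (rad/s): [2.39, 2.39, 2.79, 3.14, 3.14, 3.14].

INTERFACE

Orientations are given as a rotation vector (axis times angle).
In Python, from plant import * gives the robot as it stands. The module is installed in compiled form; this text tells all that it offers.
- The arm moves only by the tool apply_moves, never from a script. Its argument "series" is a list of rows, each an object with "jaw": the gripper's target within -1 to 1 (shut at 1, half-way at 0, fully open at -1); "linear": the shift along the tool's x, y, z normalised to -1 to 1, where 1 is 0.6 m, a list of three; "roll": the turn about the tool's x normalised to -1 to 1, where 1 is 30 degrees. A call has 1 to 20 rows; each row is the pose to reach, as a shift and turn from the pose measured when the call began, along the tool's axes at that moment; what a row does not reach only later rows make up. A row lasts 1/8 s, in which the tool goes at most 62.5 mm and 10.7 degrees, less where a joint would pass 70% of its speed; a pose out of reach is approached as far as the arm can. A call with a number of a shift or a turn outside -1 to 1 is refused whole. A call with a gripper value outside its range is refused whole. The fingers move at their own pace and stop on an object; "force" is the grip in N (left out, the last holds). Time passes only in rows, so rows that repeat a pose let the fingers close. It gives the time, the measured TCP pose, the force and the opening at its end, in the units of the state.
- read_state(): the state, without advancing time (a new reading comes with each control period).
- read_camera(name): name is "side" or "top"; returns a dict with "pixels" (420x560x3 uint8, blue, green, red), "intrinsics" (3x3 intrinsics, pixels), "rvec" (rotation vector, rad) and "tvec" (3), from world to camera coordinates, as OpenCV has them. Camera axes: x right, y down, z forward; pixel columns grow to the right and rows downward; lengths in m; the calibration is good to about 2 mm. A picture is of the moment at which its call begins. There is no depth.
- close_job(): hands the job in, once; it reports no verdict.
The state is a dict: "t": time; "q": joint angles; "dq": joint speeds; "joint_torque": joint torques, N m; "tool_pos": TCP position; "orientation": TCP orientation; "force": force on the tool from outside, world axes, zero at the start; "wrist_torque": the same for the moment, N m; "opening": finger opening in m.
Only numpy, scipy, OpenCV 4.12 (cv2) and the standard library are available. Lean on these libraries where they do the work, as an engineer would, in place of code of your own. Each camera call takes 0.05 s, during which the arm holds its last target. There are 200 camera calls.

TASK

Pull the tilt-out parts bin fully forward to its stop, then take the wide flanged coupling from it and seat it face down (flange at the bottom) on the centring spigot of the mixer's drive plate. Then take the smaller end cap from the bin and seat it face down on top of the coupling in the same way, so that both sit flush, upright and released. Set the parts down rather than dropping them, and leave the other things on the table where they are.

Things in the scene. Friction and masses are not known exactly. Their poses are not given: they have to be found in the camera images.
- bin_housing: fixed grey sheet-metal housing of the tilt-out bin, 150 mm deep, 214 mm wide, 150 mm tall, with a fixed hood over the rear of the bin (from 55 mm behind the pivot line backwards, underside 145 mm, top 150 mm above the table). Origin on the table under the middle of the pivot line; x to the back (the bin opens to -x), y along the pivot line, z up
- bin (a joint): lean of the white bin in rad: 0 closed (floor level), 0.56 fully forward against its stop. The pivot line runs along the housing's y axis, 45 mm above the table, at the lower front edge of the bin (point bin_hinge); opening lifts the rear of the bin floor and swings the front down towards -x. The stiff, spring-balanced pivot stays where it is left; moving it takes up to about 8 N at the tab
- bin_tab (a point): middle of the steel pull tab on the bin's front wall: an upright fin 10 mm thick along the pivot line, sticking 33 mm out of the front wall and 24 mm tall; 19 mm in front of and 34 mm above the pivot line when closed. Axes as for bin_hinge
- bin_hinge (a point): middle of the bin's pivot line. Axes move with the bin: x to the back, y along the pivot line, z normal to its floor. In these axes the inside of the bin is x 4 to 84 mm, y -97 to 97 mm, floor at z 4 mm; front wall 34 mm tall, rear wall 30 mm, side walls 15 mm and a divider 14 mm tall at y = 0 (all above the pivot line). Parts stand flange down on the floor and may slide against the front wall when it leans
- coupling: the wide flanged coupling, bare aluminium, in either bay of the bin: flange 66 mm across and 12 mm thick, above it a plain barrel 34 mm across up to 52 mm, on which stands a small spigot 22 mm across and 7 mm tall. The flange's face (underside) has a round recess 39 mm across, 9 mm deep. About 150 g. Origin at the middle of the underside of the flange, z along the barrel away from the flange
- end_cap: the smaller end cap, bare aluminium, in the other bay: flange 56 mm across and 12 mm thick, above it a plain barrel 26 mm across with a flat end at 50 mm, no spigot. The underside of the flange has a round recess 25 mm across, 9 mm deep. About 110 g. Origin at the middle of the underside of the flange, z along the barrel away from the flange.
- mixer: fixed grey bench mixer base, 120x120x40 mm, a steel drive plate 84 mm across on top (plate top 45 mm above the table). Origin on the table under its middle, z up
- mixer_seat (a point): middle of the drive plate's top face, at the foot of the centring spigot, where the middle of the coupling's underside belongs. The fixed spigot is 36 mm across, 8 mm tall, with a chamfered top edge; z up
- coupling_shoulder (a point): middle of the coupling's barrel end, at the foot of its small spigot (52 mm above the coupling's origin, along its z), where the middle of the end cap's underside belongs; moves with the coupling
- jar_0: bystander: white screw jar, 47 mm wide, 56 mm tall; origin at the middle of its underside
- marker: bystander: felt marker lying down, 126 mm long, 18 mm thick; origin at the middle of its underside
- tally_counter: bystander: small round grey tally counter, 52x71x28 mm; origin at the middle of its underside
- petri_dish: bystander: clear petri dish, 68 mm wide, 18 mm tall; origin at the middle of its underside
- dropper_bottle: bystander: dropper bottle, 33 mm wide, 99 mm tall; origin at the middle of its underside
- sticky_notes: bystander: pad of notes, 51x51x20 mm; origin at the middle of its underside
- lens: bystander: hand lens lying flat, 53x132x12 mm; origin at the middle of its underside
There are look-alikes about, which are no part of the job. Leave any green or red look-alike of the end_cap alone.

How it is judged:
On the way, in this order (a step that is already met when the one before it is completed fails the run):
1. the bin is pulled fully forward to its stop (value of joint bin above 0.5 rad), for 0.2 s.
2. the coupling is seated face down on the drive plate's spigot (horizontal distance between coupling and mixer_seat below 0.0035 m and z of coupling in the frame of mixer_seat between -0.003 and 0.0025 m and angle between coupling's own z axis and vertical below 0.05 rad and contact force between the fingers and coupling below 0.1 N), for 0.2 s.
3. the end cap is seated face down on the coupling (horizontal distance between coupling and mixer_seat below 0.0035 m and z of coupling in the frame of mixer_seat between -0.003 and 0.0025 m and angle between each of coupling, end_cap's own z axis and vertical below 0.05 rad and horizontal distance between end_cap and coupling_shoulder below 0.0035 m and z of end_cap in the frame of coupling_shoulder between -0.003 and 0.0025 m and contact force between the fingers and end_cap below 0.1 N), for 0.2 s.
At the end, for the whole second after the job is handed in: The coupling sits on the drive plate and the end cap on the coupling's shoulder, each with the middle of its underside within 3.5 mm sideways and 2.5 mm in height of its seat, upright within 0.05 rad, released and at rest (horizontal distance between coupling and mixer_seat below 0.0035 m and z of coupling in the frame of mixer_seat between -0.003 and 0.0025 m and angle between each of coupling, end_cap's own z axis and vertical below 0.05 rad and horizontal distance between end_cap and coupling_shoulder below 0.0035 m and z of end_cap in the frame of coupling_shoulder between -0.003 and 0.0025 m and linear speed of each of coupling, end_cap below 0.02 m/s); the robot touches nothing.
It fails at once if the coupling is dropped or flung (moving over 0.5 m/s with no finger on it) (linear speed of coupling above 0.5 m/s and contact force between the fingers and coupling below 0.05 N).
It fails at once if the end_cap is dropped or flung (moving over 0.5 m/s with no finger on it) (linear speed of end_cap above 0.5 m/s and contact force between the fingers and end_cap below 0.05 N).
It fails at once if one of the other things on the table is moved more than 3 cm (distance of any of jar_0, marker, tally_counter, petri_dish, dropper_bottle, sticky_notes, lens from where it was at the start of the episode above 0.03 m).
It also fails if it takes over 72 s, if anything falls off the work surface, if the arm or the gripper's body presses on something with over 40 N, if the wrist force passes 120 N, or if a joint passes its speed limit or range.

## Working session

There is one attempt and no reset: what is moved stays moved. The work goes in short steps, Python scripts to look and compute and a tool call to move; the robot and the scene stay as the last step left them, time stands still between calls to the robot, and variables do not carry over. Pictures are saved under pics/ and viewed, about 8 in all and at most 12, crops included, and the job is handed in when it is done.

Besides the shell and the picture viewer there is one more tool, called after ">>>" in YAML: its name, and indented under it one key for each argument. apply_moves: Moves the arm, as the interface text tells. Its arguments: {"type":"object","properties":{"series":{"type":"array"},"force":{"type":"number"}},"required":["series"]}

```bash
mkdir -p pics
cat > h.py <<'E'
import numpy as np, cv2
from plant import *
def cam(name,save=None):
    c=read_camera(name); 
    if save: cv2.imwrite('pics/'+save,c['pixels'])
    R=cv2.Rodrigues(np.array(c['rvec'],float))[0]; return c['pixels'],np.array(c['intrinsics']),R,np.array(c['tvec'],float).ravel()
def ray(C,u,v):
    _,K,R,t=C; d=R.T@np.linalg.inv(K)@[u,v,1]; return -R.T@t,d/np.linalg.norm(d)
def onz(C,u,v,z):
    o,d=ray(C,u,v); return o+d*(z-o[2])/d[2]
def tri(C1,p1,C2,p2):
    o1,d1=ray(C1,*p1);o2,d2=ray(C2,*p2)
    s=np.linalg.lstsq(np.c_[d1,-d2],o2-o1,rcond=None)[0]
    a,b=o1+s[0]*d1,o2+s[1]*d2; return (a+b)/2,np.linalg.norm(a-b)
def proj(C,P):
    _,K,R,t=C; q=K@(R@np.array(P,float)+t); return q[:2]/q[2]
E
python3 - <<'E'
from h import *
np.set_printoptions(precision=4,suppress=True)
for n in('side','top'):
    C=cam(n,n+'0.png'); print(n,-C[2].T@C[3],C[2][2],C[1][0,0])
s=read_state();print(s)
E
```

```text
side [0.6426 1.0722 0.8308] [-0.0479 -0.7541 -0.655 ] 404.5701240345103
top [0.526  0.2623 1.0435] [ 0.0718 -0.0193 -0.9972] 390.8382586503477
{'t': 0.1, 'q': array([ 1.0656,  0.1311,  1.4892, -0.    ,  1.523 , -0.0854]), 'dq': array([ 0.0006, -0.0008, -0.0017, -0.0017,  0.0011, -0.0005]), 'joint_torque': array([  0.0005, -56.1346, -49.3093,   0.077 ,   0.0293,  -0.    ]), 'tool_pos': array([0.2443, 0.5475, 0.2177]), 'orientation': array([ 0.3281,  1.546 , -0.3305]), 'force': array([0.9891, 0.3349, 0.2635]), 'wrist_torque': array([ 0.0324, -0.0183, -0.0169]), 'opening': 0.09298197923516077}
```

View pics/top0.png

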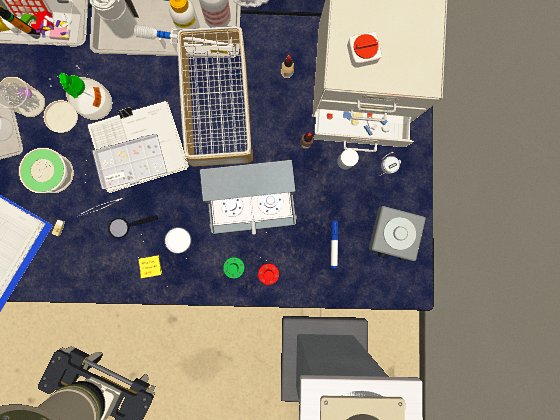

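View pics/side0.png

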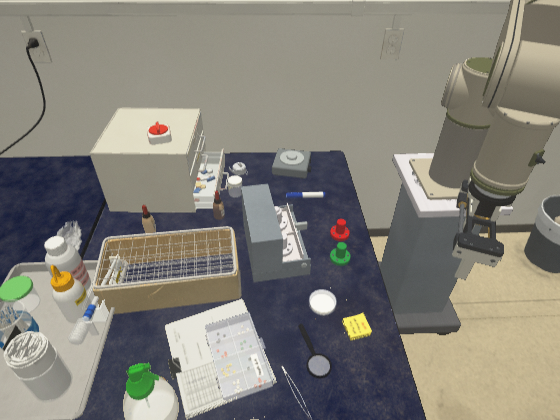

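The top view shows the housing near (250,185), the tab near (254,228), the mixer near (400,233), and green and red look-alikes at (234,268) and (269,274). I'll zoom in.

Run:
```python
from h import *
np.set_printoptions(precision=4,suppress=True)
t=cv2.imread('pics/top0.png');s=cv2.imread('pics/side0.png')
a=cv2.resize(t[150:245,190:310],None,fx=5,fy=5,interpolation=cv2.INTER_CUBIC)
b=cv2.resize(s[180:285,235:320],None,fx=4,fy=4,interpolation=cv2.INTER_CUBIC)
im=np.zeros((475,600+0,3),np.uint8); im[:475,:600]=a
cv2.imwrite('pics/a.png',im)
d=cv2.resize(t[200:265,365:430],None,fx=5,fy=5,interpolation=cv2.INTER_CUBIC)
im2=np.zeros((420,340+325,3),np.uint8); im2[:b.shape[0],:340]=b; im2[:325,340:]=d
cv2.imwrite('pics/b.png',im2)
C=cam('top')
for u,v,z in[(254,228,.08),(400,233,.045),(201,165,.15),(294,161,.15),(203,199,.15),(297,193,.15)]: print(u,v,onz(C,u,v,z))
```

```text
254 228 [0.5361 0.2899 0.08  ]
400 233 [ 0.5335 -0.0837  0.045 ]
201 165 [0.6767 0.414  0.15  ]
294 161 [0.6924 0.2001 0.15  ]
203 199 [0.5984 0.4063 0.15  ]
297 193 [0.6183 0.1915 0.15  ]
```

View pics/a.png

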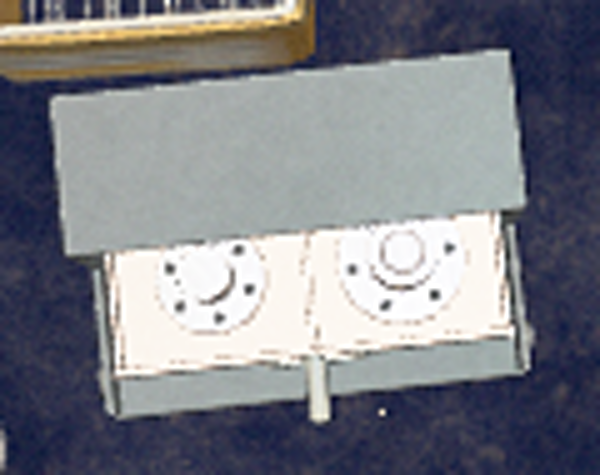

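View pics/b.png

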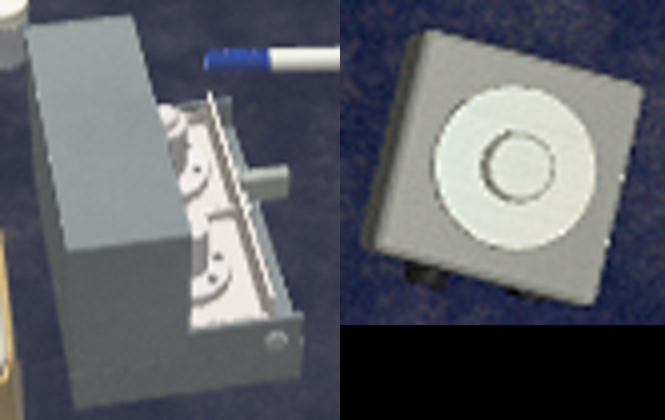

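The top crop shows the coupling in the right (-y) bay and the end cap in the left bay. The tab tip is at about (254,234) and the drive plate at about (400,233). Next I'll compute the frames.

```bash
cat >> h.py <<'E'
from scipy.spatial.transform import Rotation as Ro
np.set_printoptions(precision=4,suppress=True)
def go(target,yaw=None):
    "shift (units of 0.6 m) and roll (units of 30 deg) to a world TCP target with jaw axis along yaw (mod pi)"
    s=read_state(); R=Ro.from_rotvec(s['orientation']).as_matrix(); p=np.array(s['tool_pos'])
    l=R.T@(np.array(target)-p)/.6; r=0
    if yaw is not None:
        cur=np.arctan2(R[1,1],R[0,1]); d=(yaw-cur+np.pi/2)%np.pi-np.pi/2; r=-d/np.radians(30)
    print('pos',p,'xaxis',R[:,0],'yaxis',R[:,1],'q6',s['q'][5],'F',s['force'],'op',s['opening'],'t',s['t']); print('linear',l,'roll',r)
def blob(img,lo,hi,box):
    x0,y0,x1,y1=box; m=cv2.inRange(cv2.cvtColor(img[y0:y1,x0:x1],cv2.COLOR_BGR2HSV),lo,hi)
    m=cv2.morphologyEx(m,cv2.MORPH_CLOSE,np.ones((5,5)))
    c=max(cv2.findContours(m,cv2.RETR_EXTERNAL,cv2.CHAIN_APPROX_NONE)[0],key=cv2.contourArea)
    (cx,cy),ax,an=cv2.fitEllipse(cv2.convexHull(c)); return (cx+x0,cy+y0),ax,cv2.contourArea(c)
E
python3 - <<'E'
from h import *
T=cam('top');S=cam('side')
for C,b in((T,(372,205,428,265)),(S,(270,145,312,178))):
    x0,y0,x1,y1=b; print(np.percentile(cv2.cvtColor(C[0][y0:y1,x0:x1],cv2.COLOR_BGR2HSV)[...,2],[20,50,70,80,90]))
    for th in (170,185,200):
        c,ax,a=blob(C[0],(0,0,th),(180,60,255),b); print(th,c,ax,a,onz(C,*c,.045))
cor=[(200,169.6),(291.4,160),(295,191.4),(203.6,201.4)]
P=[onz(T,*c,.15) for c in cor]; print(np.array(P))
yv=(P[0]-P[1])+(P[3]-P[2]); yv/=np.linalg.norm(yv); xv=np.array([yv[1],-yv[0],0]); print('y',yv,'yaw',np.arctan2(xv[1],xv[0]))
piv=(P[2]+P[3])/2-.055*xv; print('pivot',piv,'sizes',np.linalg.norm(P[0]-P[1]),np.linalg.norm(P[1]-P[2]))
tip=onz(T,190+319/5,150+421/5,.090); print('tip',tip,'pivot from tip',tip+.0355*xv)
tipS=onz(S,235+289/4,180+170/4,.091); print('tip side top',tipS)
for u,v in((310,278),(318,283)): print(onz(T,u,v,0))
go([*(tip+.0095*xv)[:2],.2],np.arctan2(yv[1],yv[0]))
E
```

```text
[ 72. 155. 165. 221. 226.]
170 (397.7246341705322, 232.16842079162598) (31.636741638183594, 38.35257339477539) 800.5 [ 0.5355 -0.0778  0.045 ]
185 (399.61212730407715, 233.0094165802002) (31.523330688476562, 32.62326431274414) 773.0 [ 0.5335 -0.0827  0.045 ]
200 (399.6361255645752, 233.0290813446045) (31.33786392211914, 32.2595100402832) 762.0 [ 0.5334 -0.0827  0.045 ]
[ 86. 143. 151. 152. 199.]
170 (291.54147148132324, 156.94479370117188) (13.467373847961426, 23.76044464111328) 229.0 [ 0.5303 -0.0818  0.045 ]
185 (291.5628852844238, 156.94168376922607) (12.764869689941406, 23.33042335510254) 216.5 [ 0.5303 -0.0818  0.045 ]
200 (291.6071491241455, 157.2346067428589) (11.46104621887207, 22.723464965820312) 182.0 [ 0.5302 -0.08    0.045 ]
[[0.666  0.4158 0.15  ]
 [0.6946 0.2062 0.15  ]
 [0.6218 0.1962 0.15  ]
 [0.5929 0.4047 0.15  ]]
y [-0.1363  0.9907  0.    ] yaw 0.13669514204418098
pivot [0.5529 0.293  0.15  ] sizes 0.21162100563030278 0.07342781062540692
tip [0.5209 0.2897 0.09  ] pivot from tip [0.5561 0.2945 0.09  ]
tip side top [0.5185 0.295  0.091 ]
[0.4087 0.1402 0.    ]
[0.3962 0.1188 0.    ]
pos [0.2444 0.5477 0.2182] xaxis [-0.0004 -0.0007 -1.    ] yaxis [ 0.4076  0.9132 -0.0008] q6 -0.08541795810631599 F [ 0.4843 -0.8516 -0.0412] op 0.09327896230063346 t 0.25
linear [ 0.0304 -0.1965  0.6095] roll -1.062789056356292
```

>>> apply_moves:
  series:
    - {"jaw":0,"linear":[0.01,-0.066,0.2],"roll":-0.3}
    - {"jaw":0,"linear":[0.02,-0.13,0.4],"roll":-0.6}
    - {"jaw":0,"linear":[0.03,-0.197,0.61],"roll":-1}
    - {"jaw":0,"linear":[0.03,-0.197,0.61],"roll":-1}
    - {"jaw":0,"linear":[0.03,-0.197,0.61],"roll":-1}
    - {"jaw":0,"linear":[0.03,-0.197,0.61],"roll":-1}
    - {"jaw":0,"linear":[0.03,-0.197,0.61],"roll":-1}
    - {"jaw":0,"linear":[0.03,-0.197,0.61],"roll":-1}
    - {"jaw":0,"linear":[0.03,-0.197,0.61],"roll":-1}
    - {"jaw":0,"linear":[0.03,-0.197,0.61],"roll":-1}
  force: 20

```text
t: 1.5
tool_pos: [0.5294, 0.292, 0.2004]
orientation: [-0.084, 1.57, 0.083]
force: [-0.2, 1.4, 0.3]
opening: 0.0466
```

Run:
```python
from h import *
go([.528,.2915,.066],1.7075)
```

```text
pos [0.5294 0.292  0.2004] xaxis [-0.0004 -0.0005 -1.    ] yaxis [-0.1058  0.9944 -0.0004] q6 -1.257379752680612 F [-0.1983  1.3696  0.2554] op 0.046606990095564294 t 1.5
linear [ 0.224  -0.0004 -0.0023] roll -0.058738377684261565
```

>>> apply_moves:
  series:
    - {"jaw":0,"linear":[0.07,0,-0.002],"roll":-0.06}
    - {"jaw":0,"linear":[0.13,0,-0.002],"roll":-0.06}
    - {"jaw":0,"linear":[0.17,0,-0.002],"roll":-0.06}
    - {"jaw":0,"linear":[0.2,0,-0.002],"roll":-0.06}
    - {"jaw":0,"linear":[0.224,0,-0.002],"roll":-0.06}
    - {"jaw":0,"linear":[0.224,0,-0.002],"roll":-0.06}

```text
t: 2.25
tool_pos: [0.5274, 0.2918, 0.0651]
orientation: [-0.109, 1.57, 0.107]
force: [-0.1, -0.7, 0.2]
opening: 0.0465
```

>>> apply_moves:
  series:
    - {"jaw":1,"linear":[0,0,0],"roll":0}
    - {"jaw":1,"linear":[0,0,0],"roll":0}
    - {"jaw":1,"linear":[0,0,0],"roll":0}
    - {"jaw":1,"linear":[0,0,0],"roll":0}
    - {"jaw":1,"linear":[0,0,0],"roll":0}
    - {"jaw":1,"linear":[0,0,0],"roll":0}
  force: 20

```text
t: 3.0
tool_pos: [0.5279, 0.2907, 0.0655]
orientation: [-0.11, 1.57, 0.106]
force: [-0.5, -5.8, 3.1]
opening: 0.0097
```

Run:
```python
from h import *
go([.528,.2915,.066],1.7075)
# arc points: grasp point (19 mm above TCP) about pivot
xv=np.array([np.cos(.137),np.sin(.137)])
s=read_state();R=Ro.from_rotvec(s['orientation']).as_matrix();p=s['tool_pos']
piv=np.array([.5545,.2937]); a=(p[:2]-piv)@xv; b=p[2]+.019-.045; print('rel',a,b)
for th in np.linspace(0,.6,7):
    a2=a*np.cos(th)-b*np.sin(th); b2=b*np.cos(th)+a*np.sin(th)
    d=np.r_[(a2-a)*xv,b2-b]; print(round(th,2),R.T@d/.6)
```

```text
pos [0.5279 0.2907 0.0655] xaxis [-0.0014 -0.0026 -1.    ] yaxis [-0.1368  0.9906 -0.0024] q6 -1.2880551649547358 F [-0.507  -5.7673  3.0891] op 0.009694855814494672 t 3.0
linear [-0.0009  0.0014  0.0004] roll 0.0010070734549914176
rel -0.02679430710631153 0.03948405118971114
0.0 [0. 0. 0.]
0.1 [ 0.0048  0.     -0.0063]
0.2 [ 0.0102  0.     -0.0122]
0.3 [ 0.0162  0.     -0.0174]
0.4 [ 0.0226  0.0001 -0.0221]
0.5 [ 0.0295  0.0001 -0.026 ]
0.6 [ 0.0368  0.0001 -0.0293]
```

>>> apply_moves:
  series:
    - {"jaw":1,"linear":[0.0024,0,-0.0032],"roll":0}
    - {"jaw":1,"linear":[0.0048,0,-0.0063],"roll":0}
    - {"jaw":1,"linear":[0.0075,0,-0.0093],"roll":0}
    - {"jaw":1,"linear":[0.0102,0,-0.0122],"roll":0}
    - {"jaw":1,"linear":[0.0132,0,-0.0148],"roll":0}
    - {"jaw":1,"linear":[0.0162,0,-0.0174],"roll":0}
    - {"jaw":1,"linear":[0.0194,0,-0.0198],"roll":0}
    - {"jaw":1,"linear":[0.0226,0,-0.0221],"roll":0}
    - {"jaw":1,"linear":[0.026,0,-0.0241],"roll":0}
    - {"jaw":1,"linear":[0.0295,0,-0.026],"roll":0}
    - {"jaw":1,"linear":[0.033,0,-0.0277],"roll":0}
    - {"jaw":1,"linear":[0.0368,0,-0.0293],"roll":0}
    - {"jaw":1,"linear":[0.0368,0,-0.0293],"roll":0}

```text
t: 4.62
tool_pos: [0.5118, 0.2885, 0.045]
orientation: [-0.109, 1.567, 0.106]
force: [1.0, -2.3, 8.1]
opening: 0.0099
```

Run:
```python
from h import *
go([.528,.2915,.066],1.7075)
C=cam('side')
D=cam('top')
a=cv2.resize(C[0][175:285,235:330],None,fx=4,fy=4,interpolation=cv2.INTER_CUBIC)
b=cv2.resize(D[0][170:260,200:300],None,fx=4,fy=4,interpolation=cv2.INTER_CUBIC)
im=np.zeros((440,780,3),np.uint8);im[:,:380]=a;im[:360,380:]=b;cv2.imwrite('pics/c.png',im)
```

```text
pos [0.5118 0.2885 0.045 ] xaxis [ 0.0017 -0.0018 -1.    ] yaxis [-0.1368  0.9906 -0.002 ] q6 -1.2796088051975179 F [ 0.9779 -2.3278  8.1406] op 0.009921675741886475 t 4.625
linear [-0.0349  0.0013  0.0275] roll 0.0009215601461392319
```

View pics/c.png

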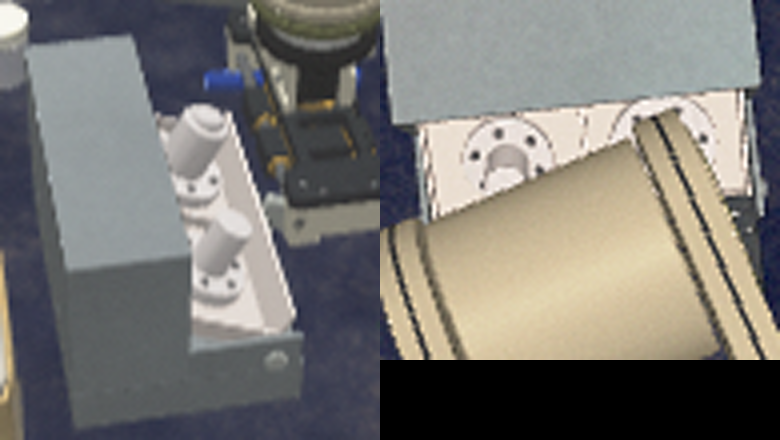

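>>> apply_moves:
  series:
    - {"jaw":1,"linear":[0.004,0,-0.002],"roll":0}
    - {"jaw":1,"linear":[0.008,0,-0.003],"roll":0}
    - {"jaw":1,"linear":[0.008,0,-0.003],"roll":0}

```text
t: 5.1
tool_pos: [0.5108, 0.2883, 0.0415]
orientation: [-0.109, 1.565, 0.106]
force: [0.2, -3.7, 7.4]
opening: 0.0096
```

>>> apply_moves:
  series:
    - {"jaw":0.4,"linear":[0,0,0],"roll":0}
    - {"jaw":0.2,"linear":[0,0,0],"roll":0}
    - {"jaw":0.2,"linear":[0,0,0],"roll":0}

```text
t: 5.48
tool_pos: [0.5103, 0.2883, 0.0411]
orientation: [-0.109, 1.566, 0.106]
force: [-0.4, -0.0, -0.3]
opening: 0.0345
```

>>> apply_moves:
  series:
    - {"jaw":0.2,"linear":[-0.02,0,0],"roll":0}
    - {"jaw":0.2,"linear":[-0.06,0,-0.03],"roll":0}
    - {"jaw":0.2,"linear":[-0.12,0,-0.06],"roll":0}
    - {"jaw":0.2,"linear":[-0.2,0,-0.15],"roll":0}
    - {"jaw":0.2,"linear":[-0.26,0,-0.25],"roll":0}
    - {"jaw":0.2,"linear":[-0.26,0,-0.3],"roll":0}
    - {"jaw":0.2,"linear":[-0.26,0,-0.3],"roll":0}

```text
t: 6.35
tool_pos: [0.3304, 0.2644, 0.1989]
orientation: [-0.109, 1.562, 0.109]
force: [-0.0, 0.5, -0.1]
opening: 0.0375
```

Run:
```python
from h import *
go([.528,.2915,.066],1.7075)
C=cam('side');D=cam('top','top2.png')
a=cv2.resize(C[0][175:285,235:330],None,fx=4,fy=4,interpolation=cv2.INTER_CUBIC)
b=cv2.resize(D[0][170:260,200:300],None,fx=4,fy=4,interpolation=cv2.INTER_CUBIC)
im=np.zeros((440,780,3),np.uint8);im[:,:380]=a;im[:360,380:]=b;cv2.imwrite('pics/d.png',im)
```

```text
pos [0.3304 0.2644 0.1989] xaxis [ 0.0058  0.0008 -1.    ] yaxis [-0.1386  0.9903 -0.0001] q6 -1.1539930723173066 F [-0.0244  0.4979 -0.0552] op 0.037517351096173275 t 6.35
linear [ 0.2234 -0.0009  0.3311] roll 0.004485402001926445
```

View pics/d.png

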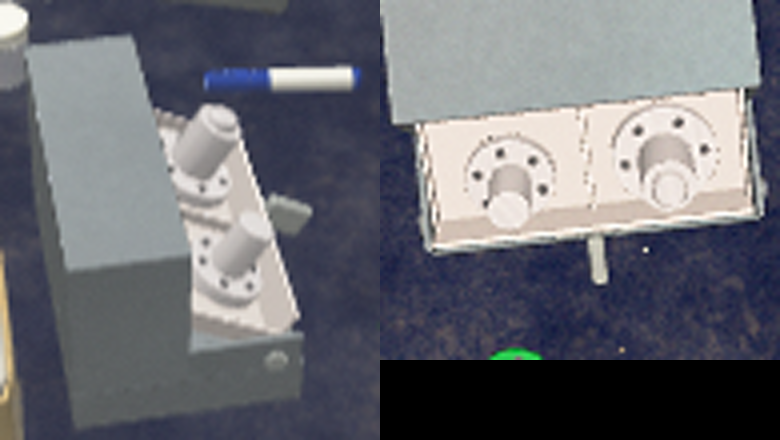

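The bin now leans forward, with the parts resting on its floor against or near the front wall. In the top view the coupling's spigot top is at about (272,217) and the end cap's top at about (232.5,222). Next I'll triangulate both.

Run:
```python
from h import *
from scipy.optimize import least_squares
T=cam('top');S=cam('side')
xv=np.array([np.cos(.137),np.sin(.137)]);yv=np.array([-xv[1],xv[0]]);piv=np.array([.5545,.2937])
def loc(P): return np.r_[(P[:2]-piv)@xv,(P[:2]-piv)@yv,P[2]-.045]
for n,pt,ps,h in(('coup',(272.3,216.8),(290.8,204.7),.063),('cap',(232.5,222.2),(299.2,231.3),.054),('tabtip',(255,240),(235+298/4,175+212/4),None)):
    P,e=tri(T,pt,S,ps); L=loc(P); print(n,P,'gap',e,'local',L)
    if h: 
        r=np.hypot(L[0],L[2]); x0=np.sqrt(max(r*r-h*h,0)); print(' theta',np.arctan2(L[2],L[0])-np.arctan2(h,x0),'x0',x0)
for th in(.5,.56):
  c,s=np.cos(th),np.sin(th)
  for n,y,h,x0 in(('coup',-.05,.063,.037),('cap',.049,.054,.032),('tabtip',0,.046,-.0355)):
    l=np.array([x0*c-h*s,x0*s+h*c]); P=np.r_[piv+l[0]*xv+y*yv,.045+l[1]]; print(th,n,P,proj(T,P),proj(S,P))
```

```text
coup [0.5615 0.2465 0.1134] gap 0.004042391439970863 local [ 0.0005 -0.0477  0.0684]
 theta 0.3948107673388932 x0 0.02674565257593991
cap [0.5466 0.3413 0.1052] gap 0.0035070159248578752 local [-0.0014  0.0482  0.0602]
 theta 0.48109513159166095 x0 0.026647461428799587
tabtip [0.5081 0.2868 0.0621] gap 0.0034468411175345884 local [-0.0469 -0.0005  0.0171]
0.5 coup [0.5636 0.2445 0.118 ] [273.0798 216.6989] [289.2737 202.8756]
0.5 cap [0.55   0.3425 0.1077] [231.8015 221.4503] [297.2591 230.9241]
0.5 tabtip [0.5018 0.2864 0.0683] [255.129  241.9143] [312.5689 226.2207]
0.56 coup [0.5592 0.2439 0.118 ] [273.2843 218.5378] [290.8573 202.6888]
0.56 cap [0.5463 0.342  0.1077] [231.9638 223.0187] [298.7036 230.7337]
0.56 tabtip [0.5005 0.2863 0.0651] [255.2183 242.4055] [312.9563 227.0179]
```

Tilt estimates from the images range from 0.40 to 0.56 rad, which is too loose. I'll confirm the stop by pressing down on the tab with shut fingers.

Run:
```python
from h import *
go([.508,.2873,.085],1.7075)
```

```text
pos [0.3322 0.2639 0.1967] xaxis [ 0.0027 -0.0017 -1.    ] yaxis [-0.1366  0.9906 -0.0021] q6 -1.154683747298087 F [ 0.0902  0.4653 -0.5645] op 0.036877770352840546 t 6.55
linear [ 0.1868 -0.001   0.2951] roll 0.0005472525719074018
```

>>> apply_moves:
  series:
    - {"jaw":1,"linear":[0.03,0,0.1],"roll":0}
    - {"jaw":1,"linear":[0.08,0,0.2],"roll":0}
    - {"jaw":1,"linear":[0.12,0,0.27],"roll":0}
    - {"jaw":1,"linear":[0.16,0,0.295],"roll":0}
    - {"jaw":1,"linear":[0.187,0,0.295],"roll":0}
    - {"jaw":1,"linear":[0.187,0,0.295],"roll":0}
  force: 10

```text
t: 7.3
tool_pos: [0.5061, 0.2871, 0.0825]
orientation: [-0.11, 1.57, 0.105]
force: [0.2, 0.4, -0.5]
opening: 0.0006
```

>>> apply_moves:
  series:
    - {"jaw":1,"linear":[0.005,0,0],"roll":0}
    - {"jaw":1,"linear":[0.01,0,0],"roll":0}
    - {"jaw":1,"linear":[0.014,0,0],"roll":0}
    - {"jaw":1,"linear":[0.017,0,0],"roll":0}
    - {"jaw":1,"linear":[0.017,0,0],"roll":0}

```text
t: 7.92
tool_pos: [0.5063, 0.2873, 0.0731]
orientation: [-0.11, 1.569, 0.105]
force: [-1.8, -0.5, 4.2]
opening: 0.0007
```

>>> apply_moves:
  series:
    - {"jaw":1,"linear":[0.002,0,0],"roll":0}
    - {"jaw":1,"linear":[0.004,0,0],"roll":0}
    - {"jaw":1,"linear":[0.004,0,0],"roll":0}

```text
t: 8.3
tool_pos: [0.5057, 0.2873, 0.0716]
orientation: [-0.11, 1.57, 0.105]
force: [-7.2, -2.9, 10.1]
opening: 0.0005
```

>>> apply_moves:
  series:
    - {"jaw":1,"linear":[0.003,0,0],"roll":0}
    - {"jaw":1,"linear":[0.006,0,0],"roll":0}
    - {"jaw":1,"linear":[0.006,0,0],"roll":0}

```text
t: 8.68
tool_pos: [0.5059, 0.2874, 0.071]
orientation: [-0.11, 1.57, 0.105]
force: [-13.1, -5.8, 23.4]
opening: 0.0006
```

>>> apply_moves:
  series:
    - {"jaw":1,"linear":[0.003,0,0],"roll":0}
    - {"jaw":1,"linear":[0.006,0,0],"roll":0}
    - {"jaw":1,"linear":[0.006,0,0],"roll":0}

```text
t: 9.05
tool_pos: [0.5059, 0.2874, 0.0708]
orientation: [-0.111, 1.57, 0.105]
force: [-14.6, -7.2, 27.8]
opening: 0.0002
```

Contact came at 73 mm, as predicted for 0.56 rad, and at 28 N the tab no longer moves. The bin is at its stop, so I go to the coupling.

>>> apply_moves:
  series:
    - {"jaw":-0.08,"linear":[-0.07,0,0],"roll":0}
    - {"jaw":-0.08,"linear":[-0.15,-0.03,0.04],"roll":0}
    - {"jaw":-0.08,"linear":[-0.2,-0.06,0.08],"roll":0}
    - {"jaw":-0.08,"linear":[-0.2,-0.08,0.1],"roll":0}
    - {"jaw":-0.08,"linear":[-0.2,-0.08,0.1],"roll":0}

```text
t: 9.68
tool_pos: [0.572, 0.2476, 0.1893]
orientation: [-0.11, 1.571, 0.104]
force: [-0.8, -0.7, -0.3]
opening: 0.046
```

Run:
```python
from h import *
go([.572,.2475,.080],1.7075)
```

```text
pos [0.572  0.2476 0.1893] xaxis [-0.003  -0.0041 -1.    ] yaxis [-0.1355  0.9908 -0.0037] q6 -1.3784186130079177 F [-0.7726 -0.6881 -0.309 ] op 0.04597092382549917 t 9.675
linear [0.1822 0.0005 0.0006] roll -0.0015388899108634644
```

>>> apply_moves:
  series:
    - {"jaw":-0.08,"linear":[0.05,0,0],"roll":0}
    - {"jaw":-0.08,"linear":[0.1,0,0],"roll":0}
    - {"jaw":-0.08,"linear":[0.13,0,0],"roll":0}
    - {"jaw":-0.08,"linear":[0.15,0,0],"roll":0}
    - {"jaw":-0.08,"linear":[0.167,0,0],"roll":0}
    - {"jaw":-0.08,"linear":[0.18,0,0],"roll":0}
    - {"jaw":-0.08,"linear":[0.18,0,0],"roll":0}

```text
t: 10.55
tool_pos: [0.5716, 0.2471, 0.081]
orientation: [-0.11, 1.572, 0.104]
force: [-0.4, -0.2, -0.1]
opening: 0.0499
```

>>> apply_moves:
  series:
    - {"jaw":1,"linear":[0,0,0],"roll":0}
    - {"jaw":1,"linear":[0,0,0],"roll":0}
    - {"jaw":1,"linear":[0,0,0],"roll":0}
    - {"jaw":1,"linear":[0,0,0],"roll":0}
  force: 20

```text
t: 11.05
tool_pos: [0.572, 0.2472, 0.0817]
orientation: [-0.11, 1.571, 0.104]
force: [-0.6, -0.3, 2.9]
opening: 0.0324
```

Run:
```python
from h import *
go([.572-.0238*.99,.2475-.0238*.137,.118],1.7075)
T=cam('top');S=cam('side')
a=cv2.resize(S[0][165:285,235:330],None,fx=4,fy=4,interpolation=cv2.INTER_CUBIC)
cv2.imwrite('pics/e.png',a)
```

```text
pos [0.572  0.2472 0.0817] xaxis [-0.0024 -0.0039 -1.    ] yaxis [-0.1355  0.9908 -0.0035] q6 -1.378369620104263 F [-0.6273 -0.3311  2.9416] op 0.032350763241193924 t 11.05
linear [-0.0604  0.0001 -0.0397] roll -0.0015441818009436735
```

View pics/e.png

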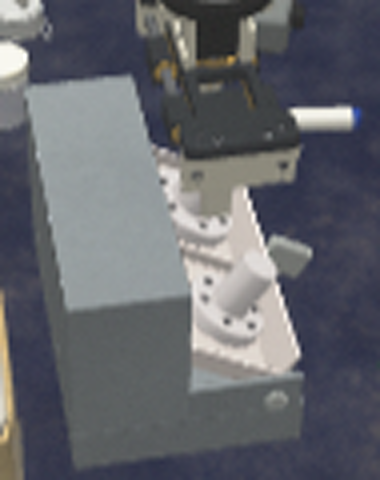

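>>> apply_moves:
  series:
    - {"jaw":1,"linear":[-0.01,0,-0.006],"roll":0}
    - {"jaw":1,"linear":[-0.02,0,-0.0125],"roll":0}
    - {"jaw":1,"linear":[-0.03,0,-0.019],"roll":0}
    - {"jaw":1,"linear":[-0.04,0,-0.025],"roll":0}
    - {"jaw":1,"linear":[-0.06,0,-0.038],"roll":0}
    - {"jaw":1,"linear":[-0.07,0,-0.045],"roll":0}
    - {"jaw":1,"linear":[-0.07,0,-0.045],"roll":0}

```text
t: 12.02
tool_pos: [0.5454, 0.2439, 0.1247]
orientation: [-0.109, 1.57, 0.104]
force: [1.1, 0.6, -1.4]
opening: 0.0326
```

>>> apply_moves:
  series:
    - {"jaw":1,"linear":[-0.05,0,-0.03],"roll":0}
    - {"jaw":1,"linear":[-0.08,0,-0.08],"roll":0}
    - {"jaw":1,"linear":[-0.08,0,-0.12],"roll":0}
    - {"jaw":1,"linear":[-0.08,0,-0.12],"roll":0}

```text
t: 12.52
tool_pos: [0.4731, 0.2343, 0.1727]
orientation: [-0.11, 1.57, 0.105]
force: [0.9, 0.7, -2.0]
opening: 0.0328
```

Run:
```python
from h import *
go([.41,.14,.14],1.7075)
T=cam('top');S=cam('side')
p=proj(S,read_state()['tool_pos']);print(p,proj(T,read_state()['tool_pos']))
x,y=int(p[0]),int(p[1])
a=cv2.resize(S[0][y-60:y+50,x-60:x+60],None,fx=4,fy=4,interpolation=cv2.INTER_CUBIC)
cv2.imwrite('pics/f.png',a)
```

```text
pos [0.4731 0.2343 0.1727] xaxis [-0.0015 -0.0035 -1.    ] yaxis [-0.1362  0.9907 -0.0032] q6 -1.3424444274138494 F [ 0.886   0.6715 -2.0408] op 0.03280723686779009 t 12.525
linear [ 0.0553 -0.1412 -0.1255] roll -0.00018079620184340933
[323.1844 183.8554] [277.1206 256.1162]
```

View pics/f.png

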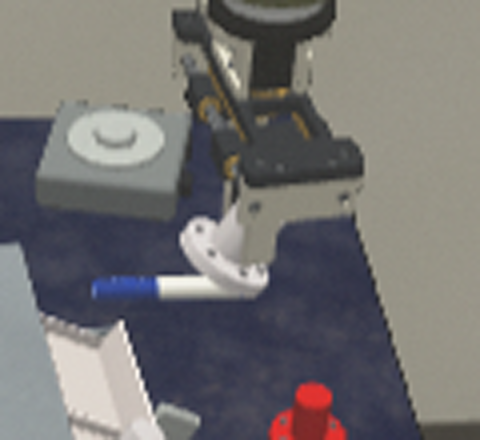

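The coupling is held with its flange tilted about 32°. I'll carry it to a free spot on the table and roll it upright over its front flange edge there.

Run:
```python
from h import *
go([.400,.1466,.140],1.7075)
go([.400,.1466,.040],1.7075)
R=Ro.from_rotvec(read_state()['orientation']).as_matrix();xv=np.array([.9906,.137,0]);f=lambda a:33*np.cos(a)-38*np.sin(a)
print('xv in tool',R.T@xv)
for a in(.56,.42,.28,.14,0):print(a,(f(a)-f(.56))/600,(38*np.cos(a)+33*np.sin(a)-19)/1000)
```

```text
pos [0.4743 0.2343 0.1726] xaxis [-0.0011 -0.0035 -1.    ] yaxis [-0.1357  0.9907 -0.0033] q6 -1.3425921659547801 F [-0.7678 -0.6176 -2.6553] op 0.03247006111330923 t 12.625
linear [ 0.055  -0.1278 -0.1425] roll -0.0011365582570621916
pos [0.4743 0.2343 0.1726] xaxis [-0.0011 -0.0035 -1.    ] yaxis [-0.1357  0.9907 -0.0033] q6 -1.3425921659547801 F [-0.7678 -0.6176 -2.6553] op 0.03247006111330923 t 12.625
linear [ 0.2216 -0.1273 -0.1422] roll -0.0011365582570621916
xv in tool [-0.0016  0.0013  1.    ]
0.56 0.0 0.030724838749898963
0.42 0.01143782445265557 0.029153474682833525
0.28 0.022398286127283253 0.026639843058425042
0.14 0.03266691062681146 0.023233130639340013
0 0.04204276142925139 0.019
```

>>> apply_moves:
  series:
    - {"jaw":1,"linear":[0.01,-0.04,-0.05],"roll":0}
    - {"jaw":1,"linear":[0.02,-0.09,-0.1],"roll":0}
    - {"jaw":1,"linear":[0.055,-0.127,-0.142],"roll":0}
    - {"jaw":1,"linear":[0.1,-0.127,-0.142],"roll":0}
    - {"jaw":1,"linear":[0.15,-0.127,-0.142],"roll":0}
    - {"jaw":1,"linear":[0.19,-0.127,-0.142],"roll":0}
    - {"jaw":1,"linear":[0.21,-0.127,-0.142],"roll":0}
    - {"jaw":1,"linear":[0.222,-0.127,-0.142],"roll":0}
    - {"jaw":1,"linear":[0.222,-0.127,-0.142],"roll":0}

```text
t: 13.75
tool_pos: [0.4003, 0.1468, 0.0399]
orientation: [-0.11, 1.57, 0.104]
force: [0.4, -0.1, -1.4]
opening: 0.0324
```

>>> apply_moves:
  series:
    - {"jaw":1,"linear":[0.005,0,0],"roll":0}
    - {"jaw":1,"linear":[0.009,0,0],"roll":0}
    - {"jaw":1,"linear":[0.013,0,0],"roll":0}
    - {"jaw":1,"linear":[0.015,0,0],"roll":0}
    - {"jaw":1,"linear":[0.015,0,0],"roll":0}
  force: 10

```text
t: 14.38
tool_pos: [0.4004, 0.1468, 0.0309]
orientation: [-0.11, 1.57, 0.104]
force: [1.7, -0.1, -2.0]
opening: 0.033
```

>>> apply_moves:
  series:
    - {"jaw":1,"linear":[0.003,0,0],"roll":0}
    - {"jaw":1,"linear":[0.006,0,0],"roll":0}
    - {"jaw":1,"linear":[0.006,0,0],"roll":0}

```text
t: 14.75
tool_pos: [0.4024, 0.1472, 0.0289]
orientation: [-0.109, 1.566, 0.105]
force: [1.5, -0.3, 6.3]
opening: 0.033
```

>>> apply_moves:
  series:
    - {"jaw":1,"linear":[0.001,0,0.006],"roll":0}
    - {"jaw":1,"linear":[0.0025,0,0.0114],"roll":0}
    - {"jaw":1,"linear":[0.0045,0,0.017],"roll":0}
    - {"jaw":1,"linear":[0.0067,0,0.0224],"roll":0}
    - {"jaw":1,"linear":[0.0095,0,0.0277],"roll":0}
    - {"jaw":1,"linear":[0.0125,0,0.0327],"roll":0}
    - {"jaw":1,"linear":[0.016,0,0.0375],"roll":0}
    - {"jaw":1,"linear":[0.0195,0,0.042],"roll":0}
    - {"jaw":1,"linear":[0.0195,0,0.042],"roll":0}

```text
t: 15.88
tool_pos: [0.4275, 0.1506, 0.017]
orientation: [-0.109, 1.566, 0.105]
force: [0.8, -0.8, -1.0]
opening: 0.033
```

Run:
```python
from h import *
go([.41,.14,.14],1.7075)
T=cam('top');S=cam('side')
p=proj(S,read_state()['tool_pos']);print(p,proj(T,read_state()['tool_pos']))
x,y=int(p[0]),int(p[1])
a=cv2.resize(S[0][y-60:y+40,x-60:x+60],None,fx=5,fy=5,interpolation=cv2.INTER_CUBIC)
cv2.imwrite('pics/g.png',a)
```

```text
pos [0.4275 0.1506 0.017 ] xaxis [ 0.0027 -0.0027 -1.    ] yaxis [-0.1357  0.9907 -0.003 ] q6 -1.477159211256729 F [ 0.8476 -0.8242 -1.0373] op 0.03297234583412913 t 15.875
linear [-0.2051 -0.0142 -0.0308] roll -0.0011342511168244578
[330.5913 206.792 ] [306.939  271.4903]
```

View pics/g.png

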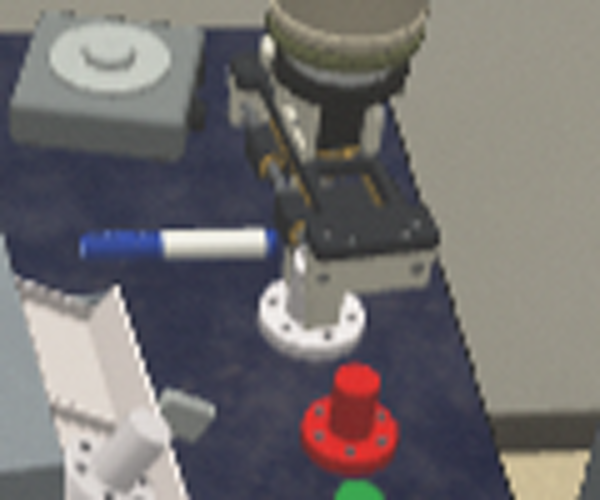

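The coupling looks upright. I'll press it flat, then release it.

>>> apply_moves:
  series:
    - {"jaw":1,"linear":[0.002,0,0.001],"roll":0}
    - {"jaw":1,"linear":[0.004,0,0.001],"roll":0}
    - {"jaw":1,"linear":[0.004,0,0.001],"roll":0}

```text
t: 16.35
tool_pos: [0.4287, 0.1507, 0.0154]
orientation: [-0.109, 1.564, 0.105]
force: [0.0, -0.8, 6.2]
opening: 0.0332
```

>>> apply_moves:
  series:
    - {"jaw":0.1,"linear":[0,0,0],"roll":0}
    - {"jaw":-0.15,"linear":[0,0,0],"roll":0}
    - {"jaw":-0.15,"linear":[-0.006,0,0],"roll":0}
    - {"jaw":-0.15,"linear":[-0.01,0,0],"roll":0.3}
    - {"jaw":-0.15,"linear":[-0.01,0,0],"roll":0.6}
    - {"jaw":-0.15,"linear":[-0.01,0,0],"roll":1}
    - {"jaw":-0.15,"linear":[-0.01,0,0],"roll":1}

```text
t: 17.23
tool_pos: [0.4286, 0.1507, 0.0214]
orientation: [0.302, 1.545, -0.305]
force: [-0.3, 0.2, 0.1]
opening: 0.0534
```

>>> apply_moves:
  series:
    - {"jaw":-0.15,"linear":[0,0,0],"roll":0.3}
    - {"jaw":-0.15,"linear":[0,0,0],"roll":0.6}
    - {"jaw":-0.15,"linear":[0,0,0],"roll":1}
    - {"jaw":-0.15,"linear":[0,0,0],"roll":1}

```text
t: 17.73
tool_pos: [0.4286, 0.1507, 0.0215]
orientation: [0.707, 1.447, -0.709]
force: [0.5, 0.0, -0.1]
opening: 0.0531
```

>>> apply_moves:
  series:
    - {"jaw":-0.15,"linear":[0,0,0],"roll":0.3}
    - {"jaw":-0.15,"linear":[0,0,0],"roll":0.6}
    - {"jaw":-0.15,"linear":[0,0,0],"roll":1}
    - {"jaw":-0.15,"linear":[0,0,0],"roll":1}

```text
t: 18.23
tool_pos: [0.4285, 0.1507, 0.0214]
orientation: [1.102, 1.269, -1.101]
force: [-0.7, -0.7, -0.1]
opening: 0.0535
```

Run:
```python
from h import *
go([.4287,.1507,.021],.137)
```

```text
pos [0.4285 0.1507 0.0214] xaxis [ 0.0038 -0.0027 -1.    ] yaxis [0.9896 0.1437 0.0034] q6 0.085499695657279 F [-0.7059 -0.7091 -0.0814] op 0.05354790640299865 t 18.225
linear [ 0.0007  0.0003 -0.    ] roll 0.01374496972003099
```

>>> apply_moves:
  series:
    - {"jaw":0.2,"linear":[0,0,0],"roll":0}
    - {"jaw":0.3,"linear":[0,0,0],"roll":0}
    - {"jaw":1,"linear":[0,0,0],"roll":0}
    - {"jaw":1,"linear":[0,0,0],"roll":0}
  force: 6

```text
t: 18.73
tool_pos: [0.4284, 0.1506, 0.0214]
orientation: [1.101, 1.27, -1.101]
force: [-1.5, 0.1, 0.7]
opening: 0.0329
```

>>> apply_moves:
  series:
    - {"jaw":1,"linear":[0,0,0],"roll":0}
    - {"jaw":1,"linear":[0,0,0],"roll":0}
  force: 20

```text
t: 18.98
tool_pos: [0.4284, 0.1506, 0.0214]
orientation: [1.101, 1.27, -1.101]
force: [0.2, 0.1, 0.8]
opening: 0.0328
```

Run:
```python
from h import *
go([.532,-.082,.120],.137)
```

```text
pos [0.4284 0.1506 0.0214] xaxis [ 0.0034 -0.0028 -1.    ] yaxis [0.9894 0.1449 0.003 ] q6 0.08432598332518107 F [0.162  0.0914 0.7775] op 0.03279995550170654 t 18.975
linear [-0.1626  0.1152  0.4092] roll 0.01605924338717437
```

>>> apply_moves:
  series:
    - {"jaw":1,"linear":[-0.05,0,0],"roll":0}
    - {"jaw":1,"linear":[-0.12,0,0],"roll":0}
    - {"jaw":1,"linear":[-0.163,0.03,0.1],"roll":0}
    - {"jaw":1,"linear":[-0.163,0.058,0.2],"roll":0}
    - {"jaw":1,"linear":[-0.163,0.085,0.3],"roll":0}
    - {"jaw":1,"linear":[-0.163,0.105,0.37],"roll":0}
    - {"jaw":1,"linear":[-0.163,0.1152,0.4092],"roll":0}
    - {"jaw":1,"linear":[-0.163,0.1152,0.4092],"roll":0}
    - {"jaw":1,"linear":[-0.163,0.1152,0.4092],"roll":0}

```text
t: 20.1
tool_pos: [0.5314, -0.0809, 0.1198]
orientation: [1.1, 1.271, -1.1]
force: [-0.0, -0.3, -2.9]
opening: 0.0326
```

Run:
```python
from h import *
go([.532,-.082,.070],None)
T=cam('top');S=cam('side')
im=np.zeros((560,760,3),np.uint8)
for i,C in enumerate((T,S)):
    p=proj(C,[.532,-.082,.09]);x,y=int(p[0]),int(p[1]);print(x-38,y-50)
    im[:500,380*i:380*i+380]=cv2.resize(C[0][y-50:y+50,x-38:x+38],None,fx=5,fy=5,interpolation=cv2.INTER_CUBIC)
cv2.imwrite('pics/i.png',im)
```

```text
pos [ 0.5314 -0.0809  0.1198] xaxis [ 0.0024 -0.002  -1.    ] yaxis [0.9894 0.1455 0.0021] q6 -0.3910853688939 F [-0.0245 -0.2561 -2.8916] op 0.03263070673834567 t 20.1
linear [0.083  0.0005 0.0018] roll 0
367 183
253 95
```

View pics/i.png

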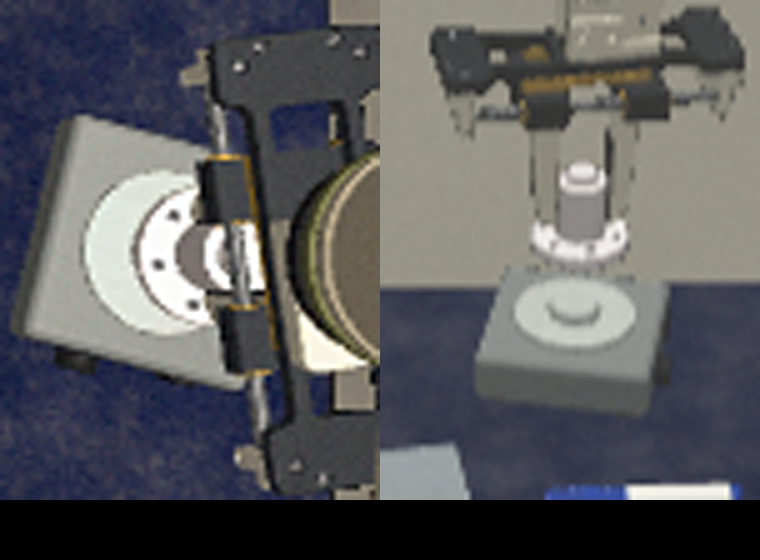

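The side view shows the coupling hanging upright, with its flange at about (293,143) above the plate at about (292,157). The top view shows the left arcs of both. I'll measure the flange (known position) and the plate the same way, so that camera bias cancels.

```bash
cat >> h.py <<'E'
def circ(C,c,z,r,angs,span=.007,sign=-1):
    "edge points of a level circle near c: edge radius by steepest brightness step along each radius, then linear centre fit"
    g=cv2.cvtColor(C[0],cv2.COLOR_BGR2GRAY).astype(np.float32); rs=np.arange(r-span,r+span,.0004); A=[];b=[]
    for a in angs:
        q=np.array([proj(C,[c[0]+k*np.cos(a),c[1]+k*np.sin(a),z]) for k in rs],np.float32)
        v=cv2.GaussianBlur(cv2.remap(g,q[:,0].copy(),q[:,1].copy(),cv2.INTER_CUBIC).reshape(1,-1),(9,1),0).ravel()
        d=sign*np.gradient(v); i=d[2:-2].argmax()+2
        if d[i]>1: A.append([np.cos(a),np.sin(a)]);b.append(rs[i]-r)
    A,b=np.array(A),np.array(b); k=np.ones(len(b),bool)
    for _ in range(4):
        M=np.c_[A,np.ones(len(b))]; s=np.linalg.lstsq(M[k],b[k],rcond=None)[0]; e=abs(M@s-b); k=e<max(.0012,1.5*np.median(e))
    return np.array(c[:2])+s[:2],s[2],k.sum(),np.sqrt(np.mean(e[k]**2))
E
python3 - <<'E'
from h import *
T=cam('top');S=cam('side'); p=read_state()['tool_pos']
D=np.radians; full=D(np.arange(0,360,5))
for n,C in(('top',T),('side',S)):
    # in the top view only the left (+y) side is free
    pa=D(np.arange(20,165,4)) if n=='top' else full
    print(n,'plate',circ(C,(.532,-.082),.045,.042,pa))
    if n=='side': print(' flange',p[:2],circ(C,p[:2],p[2]-.0094,.033,D(np.arange(-10,190,4))))
    else: print(' flange',p[:2],circ(C,p[:2],p[2]-.0094,.033,D(np.arange(35,150,4)),.005))
t0=cv2.imread('pics/top0.png');s0=cv2.imread('pics/side0.png')
print('start top plate',circ((t0,)+T[1:],(.532,-.082),.045,.042,full)); print('start side plate',circ((s0,)+S[1:],(.532,-.082),.045,.042,full))
print('start top spigot',circ((t0,)+T[1:],(.532,-.082),.053,.018,full,.005))
E
```

```text
top plate (array([ 0.5335, -0.083 ]), np.float64(-0.0004451816746780677), np.int64(37), np.float64(0.0003400497887409006))
 flange [ 0.5318 -0.0808] (array([ 0.5322, -0.0787]), np.float64(-0.0019123474282476442), np.int64(29), np.float64(0.00019470589083726286))
side plate (array([ 0.5304, -0.083 ]), np.float64(-0.00032539849255417954), np.int64(66), np.float64(0.0006097578183331166))
 flange [ 0.5318 -0.0808] (array([ 0.5301, -0.0763]), np.float64(-0.0017246921225460845), np.int64(38), np.float64(0.000522366608067343))
start top plate (array([ 0.5335, -0.0827]), np.float64(-0.0006611111111111491), np.int64(72), np.float64(0.0003590168365878394))
start side plate (array([ 0.5305, -0.0828]), np.float64(-0.0004720644042124961), np.int64(63), np.float64(0.0005436022382266147))
start top spigot (array([ 0.5333, -0.082 ]), np.float64(-0.0026888888888888934), np.int64(72), np.float64(0.00035320955371593514))
```

>>> apply_moves:
  series:
    - {"jaw":1,"linear":[0.02,0.001,0.0037],"roll":0}
    - {"jaw":1,"linear":[0.045,0.001,0.0037],"roll":0}
    - {"jaw":1,"linear":[0.06,0.001,0.0037],"roll":0}
    - {"jaw":1,"linear":[0.069,0.001,0.0037],"roll":0}
    - {"jaw":1,"linear":[0.069,0.001,0.0037],"roll":0}
    - {"jaw":1,"linear":[0.069,0.001,0.0037],"roll":0}

```text
t: 21.05
tool_pos: [0.5332, -0.0832, 0.0793]
orientation: [1.1, 1.27, -1.099]
force: [0.8, 0.7, -1.7]
opening: 0.0327
```

Run:
```python
from h import *
P=[]
for i in range(3):
    T=cam('top'); P.append(read_state()['tool_pos'])
print(np.array(P)); p=np.mean(P,0)
D=np.radians;print('flange',circ(T,p[:2],p[2]-.0094,.033,D(np.arange(25,155,4)),.005),'plate',circ(T,(.5325,-.083),.045,.042,D(np.arange(25,155,4)),.005))
go([.5325,-.083,.0664])
```

```text
[[ 0.5332 -0.0832  0.0794]
 [ 0.5333 -0.0832  0.0794]
 [ 0.5332 -0.0832  0.0794]]
flange (array([ 0.534 , -0.0826]), np.float64(-0.001155438263939837), np.int64(33), np.float64(0.00024706918111935567)) plate (array([ 0.5336, -0.0829]), np.float64(-0.0005495464353477025), np.int64(33), np.float64(0.00033759966474119146))
pos [ 0.5332 -0.0832  0.0794] xaxis [ 0.0043 -0.0029 -1.    ] yaxis [0.9892 0.1464 0.0039] q6 -0.394897569436078 F [ 0.4492 -0.7129 -1.8168] op 0.032550381339406194 t 21.2
linear [ 0.0216 -0.0013 -0.0005] roll 0
```

>>> apply_moves:
  series:
    - {"jaw":1,"linear":[0.004,-0.0007,-0.0004],"roll":0}
    - {"jaw":1,"linear":[0.008,-0.0007,-0.0004],"roll":0}
    - {"jaw":1,"linear":[0.011,-0.0007,-0.0004],"roll":0}
    - {"jaw":1,"linear":[0.014,-0.0007,-0.0004],"roll":0}
    - {"jaw":1,"linear":[0.014,-0.0007,-0.0004],"roll":0}
  force: 12

```text
t: 21.82
tool_pos: [0.5326, -0.083, 0.0707]
orientation: [1.1, 1.27, -1.099]
force: [-0.0, 0.1, -1.8]
opening: 0.0325
```

It's over the spigot with no contact force, so I continue to the plate.

>>> apply_moves:
  series:
    - {"jaw":1,"linear":[0.002,0,0],"roll":0}
    - {"jaw":1,"linear":[0.004,0,0],"roll":0}
    - {"jaw":1,"linear":[0.006,0,0],"roll":0}
    - {"jaw":1,"linear":[0.008,0,0],"roll":0}
    - {"jaw":1,"linear":[0.008,0,0],"roll":0}

```text
t: 22.45
tool_pos: [0.5328, -0.083, 0.0664]
orientation: [1.1, 1.27, -1.099]
force: [-2.3, 0.4, 4.1]
opening: 0.0328
```

>>> apply_moves:
  series:
    - {"jaw":0.1,"linear":[0,0,0],"roll":0}
    - {"jaw":-0.15,"linear":[0,0,0],"roll":0}
    - {"jaw":-0.15,"linear":[0,0,0],"roll":0}
    - {"jaw":-0.15,"linear":[-0.04,0,0],"roll":0}
    - {"jaw":-0.15,"linear":[-0.1,0,0],"roll":0}
    - {"jaw":-0.15,"linear":[-0.2,0,0],"roll":0}
    - {"jaw":-0.15,"linear":[-0.22,0,0],"roll":-0.3}
    - {"jaw":-0.15,"linear":[-0.22,0,-0.1],"roll":-0.6}
    - {"jaw":-0.15,"linear":[-0.22,0,-0.2],"roll":-1}
    - {"jaw":-0.15,"linear":[-0.22,0,-0.3],"roll":-1}
    - {"jaw":-0.15,"linear":[-0.22,0,-0.4],"roll":-1}
    - {"jaw":-0.15,"linear":[-0.22,0,-0.5],"roll":-1}
    - {"jaw":-0.15,"linear":[-0.22,0,-0.55],"roll":-1}
    - {"jaw":-0.15,"linear":[-0.22,0,-0.55],"roll":-1}

```text
t: 24.2
tool_pos: [0.4832, 0.2458, 0.1971]
orientation: [0.699, 1.45, -0.7]
force: [0.2, 0.3, 0.9]
opening: 0.0529
```

>>> apply_moves:
  series:
    - {"jaw":-0.15,"linear":[0,0,0],"roll":-0.3}
    - {"jaw":-0.15,"linear":[0,0,0],"roll":-0.6}
    - {"jaw":-0.15,"linear":[0,0,0],"roll":-1}
    - {"jaw":-0.15,"linear":[0,0,0],"roll":-1}

```text
t: 24.7
tool_pos: [0.4835, 0.2447, 0.197]
orientation: [0.292, 1.547, -0.295]
force: [0.7, 0.1, 0.0]
opening: 0.0533
```

>>> apply_moves:
  series:
    - {"jaw":-0.15,"linear":[0,0,0],"roll":-0.3}
    - {"jaw":-0.15,"linear":[0,0,0],"roll":-0.6}
    - {"jaw":-0.15,"linear":[0,0,0],"roll":-1}
    - {"jaw":-0.15,"linear":[0,0,0],"roll":-1}

```text
t: 25.2
tool_pos: [0.4837, 0.2441, 0.197]
orientation: [-0.117, 1.564, 0.111]
force: [0.4, 0.1, -0.5]
opening: 0.0535
```

Run:
```python
from h import *
T=cam('top');S=cam('side')
a=np.radians(np.arange(0,360,5))
for n,C in(('top',T),('side',S)):
    print(n,'plate',circ(C,(.532,-.083),.045,.042,a),'flange',circ(C,(.532,-.083),.057,.033,a,.005))
# end cap: top disc, model at 0.56
xv=np.array([.9906,.137]);yv=np.array([-.137,.9906]);piv=np.array([.5545,.2937]);c,s=np.cos(.56),np.sin(.56)
for x0 in(.032,.036):
    x,z=x0*c-.042*s,x0*s+.042*c; print('grasp h38',np.r_[piv+x*xv+.0485*yv,.045+z])
go([.557,.3425,.080],1.7075)
im=np.zeros((420,760,3),np.uint8)
im[:360,:380]=cv2.resize(T[0][185:257,205:281],None,fx=5,fy=5,interpolation=cv2.INTER_CUBIC)
p=proj(S,[.532,-.083,.07]);x,y=int(p[0]),int(p[1]);im[:360,380:]=cv2.resize(S[0][y-36:y+36,x-38:x+38],None,fx=5,fy=5,interpolation=cv2.INTER_CUBIC)
cv2.imwrite('pics/j.png',im)
```

```text
top plate (array([ 0.5334, -0.0829]), np.float64(-0.0006944444444444817), np.int64(72), np.float64(0.0003435386392909621)) flange (array([ 0.5322, -0.085 ]), np.float64(0.0009918402831983945), np.int64(45), np.float64(0.0006853846547116387))
side plate (array([ 0.5306, -0.0824]), np.float64(-0.0006795739914093039), np.int64(50), np.float64(0.0004901798113243461)) flange (array([ 0.5304, -0.0818]), np.float64(-8.411802997845072e-05), np.int64(40), np.float64(0.000559136715199405))
grasp h38 [0.5526 0.3424 0.0976]
grasp h38 [0.556  0.3429 0.0997]
pos [0.4836 0.2443 0.197 ] xaxis [ 0.0038 -0.0031 -1.    ] yaxis [-0.1431  0.9897 -0.0036] q6 -1.3379072523861664 F [0.404  0.9423 0.1537] op 0.05335014940266881 t 25.3
linear [0.195  0.1452 0.1438] roll 0.013193816274224477
```

View pics/j.png

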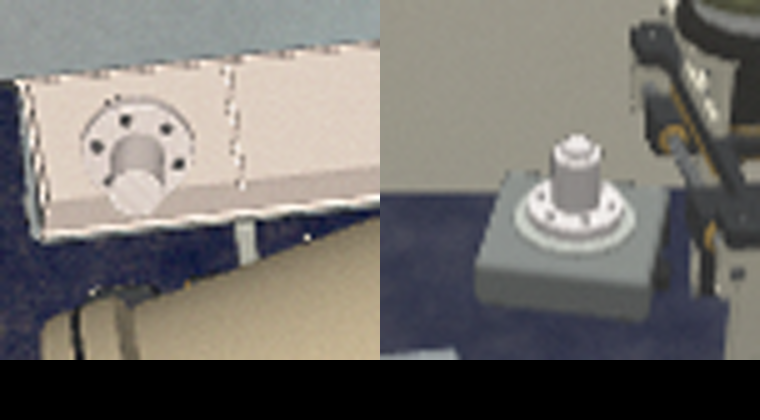

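The side view shows the coupling seated on the plate, and the fitted circles agree. The end cap in the left bay has its top at about (232.4,223.6), close to the prediction of (232,223). I'll pick it the same way.

>>> apply_moves:
  series:
    - {"jaw":-0.1,"linear":[0,0.05,0.05],"roll":0}
    - {"jaw":-0.1,"linear":[0,0.1,0.1],"roll":0}
    - {"jaw":-0.1,"linear":[0.03,0.1453,0.1388],"roll":0}
    - {"jaw":-0.1,"linear":[0.06,0.1453,0.1388],"roll":0}
    - {"jaw":-0.1,"linear":[0.11,0.1453,0.1388],"roll":0}
    - {"jaw":-0.1,"linear":[0.15,0.1453,0.1388],"roll":0}
    - {"jaw":-0.1,"linear":[0.175,0.1453,0.1388],"roll":0}
    - {"jaw":-0.1,"linear":[0.195,0.1453,0.1388],"roll":0}
    - {"jaw":-0.1,"linear":[0.195,0.1453,0.1388],"roll":0}

```text
t: 26.42
tool_pos: [0.5536, 0.3417, 0.0793]
orientation: [-0.115, 1.565, 0.109]
force: [-1.1, 1.1, 0.2]
opening: 0.0509
```

>>> apply_moves:
  series:
    - {"jaw":1,"linear":[0,0,0],"roll":0}
    - {"jaw":1,"linear":[0,0,0],"roll":0}
    - {"jaw":1,"linear":[0,0,0],"roll":0}
    - {"jaw":1,"linear":[0,0,0],"roll":0}
  force: 20

```text
t: 26.92
tool_pos: [0.5539, 0.342, 0.08]
orientation: [-0.115, 1.564, 0.109]
force: [-0.5, 0.2, 1.8]
opening: 0.0245
```

>>> apply_moves:
  series:
    - {"jaw":1,"linear":[-0.01,0,-0.006],"roll":0}
    - {"jaw":1,"linear":[-0.02,0,-0.0125],"roll":0}
    - {"jaw":1,"linear":[-0.03,0,-0.019],"roll":0}
    - {"jaw":1,"linear":[-0.04,0,-0.025],"roll":0}
    - {"jaw":1,"linear":[-0.07,0,-0.045],"roll":0}
    - {"jaw":1,"linear":[-0.12,0,-0.08],"roll":0}
    - {"jaw":1,"linear":[-0.15,0,-0.13],"roll":0}
    - {"jaw":1,"linear":[-0.15,0,-0.13],"roll":0}

```text
t: 27.92
tool_pos: [0.4758, 0.3318, 0.1721]
orientation: [-0.114, 1.562, 0.111]
force: [0.0, -0.1, -1.5]
opening: 0.024
```

Run:
```python
from h import *
go([.403,.147,.040],1.7075)
f=lambda a:28*np.cos(a)-38*np.sin(a)
for a in(.56,.42,.28,.14,0):print(a,(f(a)-f(.56))/600,(38*np.cos(a)+28*np.sin(a)-19)/1000)
```

```text
pos [0.4758 0.3318 0.1721] xaxis [ 0.006  -0.0014 -1.    ] yaxis [-0.1433  0.9897 -0.0023] q6 -1.1907133990131993 F [ 0.0076 -0.1456 -1.5379] op 0.024015604091795952 t 27.925
linear [ 0.2198 -0.2869 -0.1654] roll 0.013587434097045256
0.56 0.0 0.02806890776029455
0.42 0.010889209208498134 0.02711467241753568
0.28 0.021449950066471962 0.025258064815604477
0.14 0.03147556991681795 0.02253541506611883
0 0.040769887354363196 0.019
```

>>> apply_moves:
  series:
    - {"jaw":1,"linear":[0,-0.08,-0.05],"roll":0}
    - {"jaw":1,"linear":[0,-0.16,-0.1],"roll":0}
    - {"jaw":1,"linear":[0.01,-0.24,-0.14],"roll":0}
    - {"jaw":1,"linear":[0.03,-0.287,-0.1654],"roll":0}
    - {"jaw":1,"linear":[0.06,-0.287,-0.1654],"roll":0}
    - {"jaw":1,"linear":[0.12,-0.287,-0.1654],"roll":0}
    - {"jaw":1,"linear":[0.17,-0.287,-0.1654],"roll":0}
    - {"jaw":1,"linear":[0.2,-0.287,-0.1654],"roll":0}
    - {"jaw":1,"linear":[0.218,-0.287,-0.1654],"roll":0}
    - {"jaw":1,"linear":[0.218,-0.287,-0.1654],"roll":0}

```text
t: 29.18
tool_pos: [0.4024, 0.1471, 0.0401]
orientation: [-0.115, 1.564, 0.112]
force: [0.2, 0.1, -1.1]
opening: 0.0247
```

>>> apply_moves:
  series:
    - {"jaw":1,"linear":[0.005,0,0],"roll":0}
    - {"jaw":1,"linear":[0.01,0,0],"roll":0}
    - {"jaw":1,"linear":[0.015,0,0],"roll":0}
    - {"jaw":1,"linear":[0.02,0,0],"roll":0}
    - {"jaw":1,"linear":[0.02,0,0],"roll":0}
  force: 10

```text
t: 29.8
tool_pos: [0.403, 0.1472, 0.0286]
orientation: [-0.115, 1.563, 0.112]
force: [0.1, 0.1, 1.8]
opening: 0.0249
```

>>> apply_moves:
  series:
    - {"jaw":1,"linear":[0.001,0,0.0055],"roll":0}
    - {"jaw":1,"linear":[0.002,0,0.0109],"roll":0}
    - {"jaw":1,"linear":[0.0033,0,0.0162],"roll":0}
    - {"jaw":1,"linear":[0.005,0,0.0214],"roll":0}
    - {"jaw":1,"linear":[0.0073,0,0.0265],"roll":0}
    - {"jaw":1,"linear":[0.0097,0,0.0315],"roll":0}
    - {"jaw":1,"linear":[0.013,0,0.036],"roll":0}
    - {"jaw":1,"linear":[0.017,0,0.0408],"roll":0}
    - {"jaw":1,"linear":[0.017,0,0.0408],"roll":0}

```text
t: 30.92
tool_pos: [0.4279, 0.1508, 0.0186]
orientation: [-0.114, 1.562, 0.112]
force: [1.5, 0.5, 1.5]
opening: 0.0249
```

>>> apply_moves:
  series:
    - {"jaw":1,"linear":[0.002,0,0.001],"roll":0}
    - {"jaw":1,"linear":[0.004,0,0.001],"roll":0}
    - {"jaw":1,"linear":[0.004,0,0.001],"roll":0}

```text
t: 31.3
tool_pos: [0.4295, 0.151, 0.0168]
orientation: [-0.114, 1.56, 0.112]
force: [2.4, 0.3, 4.3]
opening: 0.025
```

>>> apply_moves:
  series:
    - {"jaw":1,"linear":[0.002,0,0.002],"roll":0}
    - {"jaw":1,"linear":[0.004,0,0.002],"roll":0}
    - {"jaw":1,"linear":[0.004,0,0.002],"roll":0}

```text
t: 31.68
tool_pos: [0.4312, 0.1512, 0.0152]
orientation: [-0.114, 1.559, 0.112]
force: [-2.6, -2.3, 10.2]
opening: 0.0247
```

Run:
```python
from h import *
go([.4285,.151,.0214],1.7075)
S=cam('side');T=cam('top')
p=read_state()['tool_pos']
q=proj(S,p);x,y=int(q[0]),int(q[1])
a=cv2.resize(S[0][y-40:y+35,x-45:x+45],None,fx=7,fy=7,interpolation=cv2.INTER_CUBIC)
cv2.imwrite('pics/k.png',a)
for z in(.012,): print('flange side',p,circ(S,p[:2],z,.028,np.radians(np.arange(0,190,4)),.007))
```

```text
pos [0.4312 0.1512 0.0152] xaxis [ 0.0088 -0.0011 -1.    ] yaxis [-0.1436  0.9896 -0.0023] q6 -1.4859711518101395 F [-2.6432 -2.3417 10.1636] op 0.024688546057691125 t 31.675
linear [-0.0103  0.0003 -0.0044] roll 0.014134971969352891
flange side [0.4312 0.1512 0.0152] (array([0.4255, 0.1509]), np.float64(-8.389341000061055e-05), np.int64(41), np.float64(0.0005051304528414674))
```

View pics/k.png

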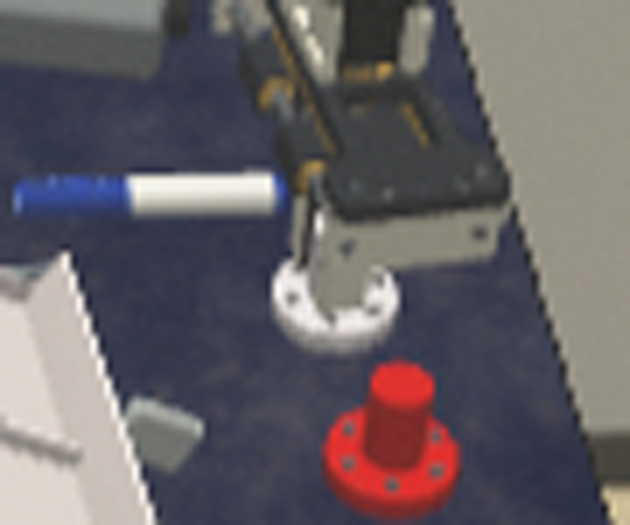

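The cap is flat on the table. I'll release it, turn the gripper a quarter turn and squeeze so the cap centres on the tool.

>>> apply_moves:
  series:
    - {"jaw":0.1,"linear":[0,0,0],"roll":0}
    - {"jaw":-0.15,"linear":[0,0,0],"roll":0}
    - {"jaw":-0.15,"linear":[-0.006,0,-0.003],"roll":0}
    - {"jaw":-0.15,"linear":[-0.0105,0,-0.005],"roll":0.3}
    - {"jaw":-0.15,"linear":[-0.0105,0,-0.005],"roll":0.6}
    - {"jaw":-0.15,"linear":[-0.0105,0,-0.005],"roll":1}
    - {"jaw":-0.15,"linear":[-0.0105,0,-0.005],"roll":1}

```text
t: 32.65
tool_pos: [0.428, 0.1507, 0.0215]
orientation: [0.298, 1.542, -0.297]
force: [-0.7, -0.5, 0.1]
opening: 0.0538
```

>>> apply_moves:
  series:
    - {"jaw":-0.15,"linear":[0,0,0],"roll":0.3}
    - {"jaw":-0.15,"linear":[0,0,0],"roll":0.6}
    - {"jaw":-0.15,"linear":[0,0,0],"roll":1}
    - {"jaw":-0.15,"linear":[0,0,0],"roll":1}

```text
t: 33.15
tool_pos: [0.4279, 0.1507, 0.0215]
orientation: [0.704, 1.446, -0.699]
force: [0.3, -0.1, 0.0]
opening: 0.0534
```

>>> apply_moves:
  series:
    - {"jaw":-0.15,"linear":[0,0,0],"roll":0.3}
    - {"jaw":-0.15,"linear":[0,0,0],"roll":0.6}
    - {"jaw":-0.15,"linear":[0,0,0],"roll":1}
    - {"jaw":-0.15,"linear":[0,0,0],"roll":1}

```text
t: 33.65
tool_pos: [0.4278, 0.1507, 0.0215]
orientation: [1.099, 1.27, -1.091]
force: [0.0, -0.1, 0.2]
opening: 0.0536
```

>>> apply_moves:
  series:
    - {"jaw":0.2,"linear":[0,0,0],"roll":0}
    - {"jaw":0.4,"linear":[0,0,0],"roll":0}
    - {"jaw":1,"linear":[0,0,0],"roll":0}
    - {"jaw":1,"linear":[0,0,0],"roll":0}
    - {"jaw":1,"linear":[0,0,0],"roll":0}
  force: 6

```text
t: 34.28
tool_pos: [0.4277, 0.1507, 0.0215]
orientation: [1.099, 1.27, -1.091]
force: [-0.8, -0.7, 0.1]
opening: 0.0244
```

>>> apply_moves:
  series:
    - {"jaw":1,"linear":[0,0,0],"roll":0}
    - {"jaw":1,"linear":[0,0,0],"roll":0}
  force: 20

```text
t: 34.52
tool_pos: [0.4277, 0.1507, 0.0215]
orientation: [1.098, 1.27, -1.091]
force: [0.9, -0.5, 0.5]
opening: 0.0247
```

Run:
```python
from h import *
go([.5328,-.083,.160])
```

```text
pos [0.4277 0.1507 0.0215] xaxis [ 0.0081 -0.0013 -1.    ] yaxis [0.9883 0.1521 0.0078] q6 0.0768471311913388 F [ 0.9273 -0.5172  0.4824] op 0.024650277561712484 t 34.525
linear [-0.229   0.1157  0.4122] roll 0
```

>>> apply_moves:
  series:
    - {"jaw":1,"linear":[-0.06,0,0],"roll":0}
    - {"jaw":1,"linear":[-0.14,0,0],"roll":0}
    - {"jaw":1,"linear":[-0.229,0.005,0.02],"roll":0}
    - {"jaw":1,"linear":[-0.229,0.03,0.1],"roll":0}
    - {"jaw":1,"linear":[-0.229,0.058,0.2],"roll":0}
    - {"jaw":1,"linear":[-0.229,0.085,0.3],"roll":0}
    - {"jaw":1,"linear":[-0.229,0.105,0.37],"roll":0}
    - {"jaw":1,"linear":[-0.229,0.1157,0.4122],"roll":0}
    - {"jaw":1,"linear":[-0.229,0.1157,0.4122],"roll":0}
    - {"jaw":1,"linear":[-0.229,0.1157,0.4122],"roll":0}

```text
t: 35.78
tool_pos: [0.5324, -0.0824, 0.1596]
orientation: [1.099, 1.271, -1.091]
force: [0.3, -0.6, -1.8]
opening: 0.0245
```

Run:
```python
from h import *
T=cam('top'); p=read_state()['tool_pos']
S=cam('side'); D=np.radians
print('cap flange top',p,circ(T,p[:2],p[2]-.0095,.028,D(np.arange(25,155,4)),.005)); print('cap flange side',circ(S,p[:2],p[2]-.0095,.028,D(np.arange(-10,190,4)),.005))
print('coupling flange side',circ(S,(.5328,-.083),.057,.033,D(np.arange(-10,190,4)),.005)); print('plate side',circ(S,(.5328,-.083),.045,.042,D(np.arange(-10,190,4)),.005))
go([.5328,-.083,.130])
```

```text
cap flange top [ 0.5324 -0.0821  0.1598] (array([ 0.5331, -0.0814]), np.float64(-0.001432879357421463), np.int64(32), np.float64(0.0002521903414758568))
cap flange side (array([ 0.5307, -0.0778]), np.float64(-0.0015716821820081002), np.int64(43), np.float64(0.0005496475868217351))
coupling flange side (array([ 0.5309, -0.0782]), np.float64(-0.0021324958191191717), np.int64(41), np.float64(0.0004590348014563074))
plate side (array([ 0.5306, -0.0821]), np.float64(-0.0007842735160768466), np.int64(46), np.float64(0.0005228245109821202))
pos [ 0.5325 -0.082   0.1599] xaxis [ 0.0078 -0.0009 -1.    ] yaxis [0.9882 0.1533 0.0076] q6 -0.40269327584396725 F [ 0.5285  0.4458 -0.3175] op 0.024826756941595973 t 35.875
linear [ 0.0498 -0.0001  0.0017] roll 0
```

>>> apply_moves:
  series:
    - {"jaw":1,"linear":[0.015,0,0.0016],"roll":0}
    - {"jaw":1,"linear":[0.03,0,0.0016],"roll":0}
    - {"jaw":1,"linear":[0.042,0,0.0016],"roll":0}
    - {"jaw":1,"linear":[0.05,0,0.0016],"roll":0}
    - {"jaw":1,"linear":[0.05,0,0.0016],"roll":0}
    - {"jaw":1,"linear":[0.05,0,0.0016],"roll":0}
  force: 12

```text
t: 36.62
tool_pos: [0.5331, -0.083, 0.1302]
orientation: [1.098, 1.271, -1.09]
force: [0.0, 0.3, -0.3]
opening: 0.0248
```

Run:
```python
from h import *
go([.5327,-.083,.1185])
```

```text
pos [ 0.5331 -0.083   0.1302] xaxis [ 0.0082 -0.001  -1.    ] yaxis [0.9882 0.1532 0.008 ] q6 -0.404336122347813 F [ 0.0271  0.2756 -0.3019] op 0.02476755628669437 t 36.625
linear [ 0.0194 -0.0007 -0.0002] roll 0
```

>>> apply_moves:
  series:
    - {"jaw":1,"linear":[0.004,-0.0007,0],"roll":0}
    - {"jaw":1,"linear":[0.007,-0.0007,0],"roll":0}
    - {"jaw":1,"linear":[0.01,-0.0007,0],"roll":0}
    - {"jaw":1,"linear":[0.013,-0.0007,0],"roll":0}
    - {"jaw":1,"linear":[0.013,-0.0007,0],"roll":0}

```text
t: 37.25
tool_pos: [0.5325, -0.0831, 0.1221]
orientation: [1.098, 1.271, -1.09]
force: [1.2, 0.1, -1.5]
opening: 0.0245
```

The cap is past the spigot top (125.5 mm) with no contact. I'll go on to the shoulder.

>>> apply_moves:
  series:
    - {"jaw":1,"linear":[0.002,0,0],"roll":0}
    - {"jaw":1,"linear":[0.004,0,0],"roll":0}
    - {"jaw":1,"linear":[0.006,0,0],"roll":0}
    - {"jaw":1,"linear":[0.0075,0,0],"roll":0}
    - {"jaw":1,"linear":[0.0075,0,0],"roll":0}

```text
t: 37.88
tool_pos: [0.5328, -0.0831, 0.1185]
orientation: [1.098, 1.271, -1.09]
force: [-2.9, 0.3, 5.0]
opening: 0.0251
```

>>> apply_moves:
  series:
    - {"jaw":0.3,"linear":[0,0,0],"roll":0}
    - {"jaw":0,"linear":[0,0,0],"roll":0}
    - {"jaw":-0.15,"linear":[0,0,0],"roll":0}
    - {"jaw":-0.15,"linear":[-0.02,0,0],"roll":0}
    - {"jaw":-0.15,"linear":[-0.06,0,0],"roll":0}
    - {"jaw":-0.15,"linear":[-0.12,0,0],"roll":0}
    - {"jaw":-0.15,"linear":[-0.16,0,0],"roll":0}
    - {"jaw":-0.15,"linear":[-0.16,0,-0.1],"roll":0}
    - {"jaw":-0.15,"linear":[-0.16,0,-0.2],"roll":0}
    - {"jaw":-0.15,"linear":[-0.16,0,-0.28],"roll":0}
    - {"jaw":-0.15,"linear":[-0.16,0,-0.28],"roll":0}
    - {"jaw":-0.15,"linear":[-0.16,0,-0.28],"roll":0}

```text
t: 39.38
tool_pos: [0.5065, 0.0827, 0.2147]
orientation: [1.097, 1.27, -1.089]
force: [-1.3, -0.5, -0.3]
opening: 0.0536
```

Run:
```python
from h import *
T=cam('top','topz.png');S=cam('side','sidez.png'); a=np.radians(np.arange(0,360,4)); h=np.radians(np.arange(-10,190,4))
print('state',read_state()['tool_pos'],read_state()['force'])
print('top: cap flange',circ(T,(.5328,-.083),.109,.028,a,.005)); print('top: cap barrel top',circ(T,(.5328,-.083),.147,.013,a,.004))
print('side: cap flange',circ(S,(.5308,-.082),.109,.028,h,.005)); print('side: coupling flange',circ(S,(.5308,-.082),.057,.033,h,.005)); print('side: plate',circ(S,(.5308,-.082),.045,.042,h,.005))
# bystander changes versus the start
for n,C in(('top',T),('side',S)):
    d=cv2.absdiff(C[0],cv2.imread(f'pics/{n}0.png')).max(2)>60
    k,_,st,ce=cv2.connectedComponentsWithStats(cv2.morphologyEx(d.astype(np.uint8),cv2.MORPH_OPEN,np.ones((2,2))))
    print(n,[(ce[i].round().tolist(),int(st[i,4])) for i in range(1,k) if st[i,4]>8])
```

```text
state [0.5066 0.0819 0.2144] [-0.004   0.3925 -0.0225]
top: cap flange (array([ 0.5428, -0.0829]), np.float64(-0.0063320063087580515), np.int64(13), np.float64(0.0004676003691012049))
top: cap barrel top (array([ 0.5399, -0.0805]), np.float64(-0.004549815728451893), np.int64(4), np.float64(4.1826262905197465e-05))
side: cap flange (array([ 0.531 , -0.0768]), np.float64(-0.0025944349575150196), np.int64(37), np.float64(0.0005518154419340208))
side: coupling flange (array([ 0.5309, -0.0792]), np.float64(-0.0016736996596593892), np.int64(36), np.float64(0.0005482050365757897))
side: plate (array([ 0.5305, -0.0825]), np.float64(-0.0006715537239382058), np.int64(45), np.float64(0.0004983963524854122))
top [([292.0, 204.0], 14), ([337.0, 206.0], 13), ([213.0, 213.0], 15), ([344.0, 217.0], 18), ([370.0, 227.0], 253), ([378.0, 217.0], 12), ([398.0, 230.0], 520), ([420.0, 276.0], 6313), ([498.0, 324.0], 2655), ([255.0, 238.0], 25), ([354.0, 250.0], 30), ([373.0, 268.0], 144), ([355.0, 268.0], 38), ([359.0, 283.0], 9), ([350.0, 293.0], 15), ([365.0, 307.0], 28), ([98.0, 385.0], 4255), ([387.0, 389.0], 704), ([52.0, 409.0], 1788), ([377.0, 408.0], 409), ([414.0, 415.0], 144)]
side [([354.0, 6.0], 1045), ([533.0, 1.0], 10), ([550.0, 2.0], 110), ([522.0, 13.0], 10), ([516.0, 46.0], 113), ([542.0, 59.0], 1097), ([307.0, 50.0], 86), ([313.0, 81.0], 319), ([461.0, 77.0], 39), ([491.0, 77.0], 13), ([487.0, 88.0], 127), ([309.0, 106.0], 966), ([526.0, 117.0], 416), ([318.0, 131.0], 40), ([294.0, 145.0], 10), ([293.0, 154.0], 32), ([537.0, 160.0], 148), ([485.0, 197.0], 1700), ([278.0, 205.0], 24), ([295.0, 213.0], 82), ([291.0, 224.0], 59), ([280.0, 218.0], 35), ([305.0, 223.0], 14), ([304.0, 240.0], 125), ([311.0, 228.0], 17), ([294.0, 253.0], 121), ([485.0, 254.0], 988), ([285.0, 244.0], 35)]
```

>>> apply_moves:
  series:
    - {"jaw":-0.15,"linear":[0,0,-0.08],"roll":0}
    - {"jaw":-0.15,"linear":[0,0,-0.16],"roll":0}
    - {"jaw":-0.15,"linear":[0,0,-0.25],"roll":0}
    - {"jaw":-0.15,"linear":[0,0,-0.25],"roll":0}
    - {"jaw":-0.15,"linear":[0,0,-0.25],"roll":0}

```text
t: 40.1
tool_pos: [0.4842, 0.229, 0.2138]
orientation: [1.099, 1.269, -1.092]
force: [0.4, 0.1, -0.9]
opening: 0.0534
```

Run:
```python
from h import *
T=cam('top','topy.png');S=cam('side','sidey.png'); a=np.radians(np.arange(0,360,4)); h=np.radians(np.arange(-20,200,4))
for n,z,r,s in(('cap top',.147,.013,.004),('cap flange',.109,.028,.004),('coupling flange',.057,.033,.003),('plate',.045,.042,.005)): print(n,circ(T,(.533,-.083),z,r,a,s))
print('side cap top',circ(S,(.531,-.08),.147,.013,h,.004))
d=cv2.absdiff(T[0],cv2.imread('pics/top0.png')).max(2)
for n,(x,y) in dict(marker=(335,243),jar=(348,158),tally=(391,164),petri=(178,240),sticky=(150,266),lens=(125,227),dropper=(288,66),dropper2=(307,139),red=(269,274),green=(234,268)).items(): print(n,int((d[y-12:y+13,x-12:x+13]>50).sum()),end='; ')
```

```text
cap top (array([ 0.5333, -0.0833]), np.float64(-0.0002538535372714766), np.int64(69), np.float64(0.00040619048931424533))
cap flange (array([ 0.5333, -0.0829]), np.float64(-0.0008354877550658588), np.int64(82), np.float64(0.0004201981825110576))
coupling flange (array([ 0.5334, -0.0824]), np.float64(-0.0011111960773448142), np.int64(64), np.float64(0.00033317602128471864))
plate (array([ 0.5334, -0.0827]), np.float64(-0.0007426898097563684), np.int64(71), np.float64(0.00039267420018284516))
side cap top (array([ 0.5288, -0.0803]), np.float64(0.0046391331309714266), np.int64(15), np.float64(0.00016478368361107402))
marker 557; jar 0; tally 0; petri 0; sticky 0; lens 0; dropper 0; dropper2 0; red 625; green 470;
```

Run:
```python
from h import *
for n in('sidez.png','sidey.png','side0.png'):
    i=cv2.imread('pics/'+n)
    print(n,[ (lambda m:(m.sum()//255,np.round(np.argwhere(m)[:,::-1].mean(0)+o,1)) if m.any() else None)(cv2.inRange(cv2.cvtColor(i[o[1]:o[1]+e[1],o[0]:o[0]+e[0]],cv2.COLOR_BGR2HSV),lo,hi)) for o,e,lo,hi in (((283,188),(22,14),(110,150,100),(130,255,255)),((325,215),(30,30),(0,150,80),(10,255,255)),((325,240),(30,30),(50,120,60),(80,255,255)))])
close_job()
```

```text
sidez.png [(np.uint64(40), array([294.1, 194.1])), (np.uint64(250), array([339.7, 230.6])), (np.uint64(315), array([339.9, 254.2]))]
sidey.png [(np.uint64(41), array([294.3, 194. ])), (np.uint64(250), array([339.7, 230.6])), (np.uint64(315), array([339.9, 254.2]))]
side0.png [(np.uint64(40), array([294.3, 194. ])), (np.uint64(248), array([339.7, 230.7])), (np.uint64(315), array([339.9, 254.2]))]
the job is handed in; nothing more can be done
```

The job is done and handed in at about 40 s of the 72 s allowed. The coupling is on the mixer's drive plate with the end cap on top, and the robot is clear of both.

**What I did**
- I pulled the bin forward by its tab. Pressing the tab down to 28 N moved it no further, and the contact height matched the full 0.56 rad lean.
- I picked each part up tilted, rolled it upright on a free patch of table and released it. I then turned the gripper a quarter turn, gripped the part again so it was centred, and set it down on its seat.

**Last checks**
- **Heights:** both parts met their seats at the expected heights, with TCP z at 66.4 mm for the coupling and 118.5 mm for the cap, at 4–5 N.
- **Centring:** in the top view the centres of the plate, the coupling flange, the cap flange and the cap top agree within about 1 mm.
- **Other things on the table:** in the last top view the jar, tally counter, petri dish, dropper bottle, notes and lens showed no change. The arm hid the marker and the red and green look-alikes there, but the side view shows them where they were at the start.

**Checks that disagreed**
- **Bin lean:** the camera estimates (0.39–0.48 rad) were too rough, so I relied on the push against the stop.
- **Plate position:** the two cameras differ by about 3 mm in x. I aimed using where each held part appeared relative to its seat.
- **Failed fit:** the last side-view fit of the cap's top found too few edge points to be usable.

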